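# Load the flask weights on the leaning post and lock them with the snap hook

### The job

Put the flask ring weights away: thread the large blue ring down the leaning post until it lies flat on the seat, then the smaller green ring down flat on top of it. Then take the snap hook out of its white rest, press its sprung gate onto the yellow eye at the top of the post so that the eye goes into the hook and the gate snaps shut behind it, and leave the hook hanging there. Do not shift or knock over the other things on the bench.

Things in the scene. Friction and masses are not known exactly. Their poses are not given: they have to be found in the camera images.
- post: post leaning 0.66 rad (38 degrees) from vertical on a fixed white base. Origin: centre of the round dark seat's upper face (92 mm across), 70 mm above the bench; z up along the post, x uphill, y level. Post 40 mm thick, 66 mm long from the seat, chamfered top; on it a tall yellow wire eye in the y-z plane: wire 7 mm thick, 37 mm wide outside, 23 mm inside, open from 66 to 124 mm from the seat.
- eye_top (a point): middle of the top bar of the yellow eye, on the wire's centre line, 128 mm from the seat along the post; the bar runs along the post's y.
- large_ring: large blue vinyl-coated ring weight: 92 mm outside, 50 mm hole, 28 mm thick, with a flat handle on the rim: 14 mm wide, 28 mm thick, reaching 100 mm from the ring's centre (grip it 65 to 95 mm from there). Starts lying flat on the bench. Origin at the centre of the hole on the underside; z along the hole, the handle points along -x. 0.15 to 0.35 kg.
- small_ring: smaller green vinyl-coated ring weight: 76 mm outside, 50 mm hole, 28 mm thick, with a flat handle on the rim: 14 mm wide, 28 mm thick, reaching 100 mm from the ring's centre (grip it 65 to 95 mm from there). Starts lying flat on the bench. Origin at the centre of the hole on the underside; z along the hole, the handle points along -x. 0.15 to 0.35 kg.
- large_ring_mid (a point): centre of the blue ring, at half its thickness (14 mm from either face).
- small_ring_mid (a point): centre of the green ring, at half its thickness.
- rest: fixed white block with a slot along its x axis, 150 x 64 mm, 42 mm tall, slot 13 mm wide with its floor 12 mm above the bench; the snap hook stands in it with its gate down. Origin under its centre.
- hook: aluminium snap hook, 0.18 kg, standing in the rest with gate down and red grip up. Origin below the gate's hinge at the bottom edge: z from gate side (0) to grip (88 mm), x from hinge end (-51 mm) to nose end (62 mm, white end of the grip), 10 mm thick in y. Grip: bar 14 mm thick in y, x -46 to 58, z 62 to 88. Inside of the loop: x -41 to 52, z 12 to 62.
- hook_grip (a point): point in the red grip, x = 20, z = 78 mm in the hook's frame.
- hook_mouth (a point): place on the gate's outside to press on the eye: x = 37, z = 4 mm in the hook's frame. Press along the hook's -z with the eye's bar along the hook's y: the bar tilts the brass gate (hinge x 0, tip x 49, z 8, 7 mm thick) inwards; when the bar stands at z 50 to 56 the gate slips past it and snaps shut. Nose lip: x 46 to 60, z 0 to 4.
- gate (a joint): angle of the hook's sprung gate (rad): 0 shut, 1.15 fully open inwards; the spring always shuts it, needing about 1 to 6 N at the mouth.
- amber_bottle: amber bottle, 52 mm across, 110 mm tall; not to be disturbed. Origin under its centre.
- tube_rack: blue rack with capped tubes, 80 x 150 mm, 107 mm tall; not to be disturbed. Origin under its centre.
- pen_beaker: beaker of pens, 80 mm across, 160 mm tall with the pens; not to be disturbed. Origin under its centre.
- petri_dish: petri dish, 90 mm across, 13 mm tall; not to be disturbed. Origin under its centre.
- burner: gas burner, foot 76 mm across, 132 mm tall; not to be disturbed. Origin under its centre.
There are look-alikes about, which are no part of the job. Of the things shaped like the small_ring, the green one is meant. What is shaped like the part that bears post but orange is not meant.

How it is judged (in metres and radians):
On the way, in this order (a step that is already met when the one before it is completed fails the run):
1. the blue ring lies fully home on the seat of the post (z of large_ring_mid in the frame of post between 0.01 and 0.018 m and x of large_ring_mid in the frame of post between -0.009 and 0.009 m and y of large_ring_mid in the frame of post between -0.009 and 0.009 m and angle between the z axis of large_ring and the z axis of post, either way round below 0.12 rad), for 0.1 s.
2. with the blue ring home, the green ring lies fully home on it (all of step 1 and z of small_ring_mid in the frame of post between 0.038 and 0.047 m and x of small_ring_mid in the frame of post between -0.009 and 0.009 m and y of small_ring_mid in the frame of post between -0.009 and 0.009 m and angle between the z axis of small_ring and the z axis of post, either way round below 0.12 rad), for 0.1 s.
3. the hook's gate is pressed open (over 0.4 rad) at the eye (value of joint gate above 0.4 rad and distance between eye_top and hook_grip below 0.09 m), for 0.02 s.
At the end, for the whole second after the job is handed in: Both rings flat and home on the post, blue below green (within 4 mm along it, 0.12 rad square); the eye's bar is inside the hook's loop, hook across the bar (within 1 rad), gate shut (below 0.08 rad); all at rest (all of step 2 and x of eye_top in the frame of hook between -0.045 and 0.056 m and z of eye_top in the frame of hook between 0.008 and 0.066 m and y of eye_top in the frame of hook between -0.02 and 0.02 m and angle between the y axis of hook and the y axis of post, either way round below 1 rad and value of joint gate below 0.08 rad and linear speed of each of hook, large_ring, small_ring below 0.05 m/s); the robot touches nothing.
It fails at once if a bystander (bottle, tube rack, beaker, petri dish or burner) is shifted by more than 25 mm (distance of any of amber_bottle, tube_rack, pen_beaker, petri_dish, burner from where it was at the start of the episode above 0.025 m).
It fails at once if a bystander is tipped over (angle between any of amber_bottle, tube_rack, pen_beaker, petri_dish, burner's own z axis and vertical above 0.4 rad).
It also fails if it takes over 72 s, if anything falls off the work surface, if the arm or the gripper's body presses on something with over 40 N, if the wrist force passes 120 N, or if a joint passes its speed limit or range.

### The arm

A 7-joint arm with a two-finger parallel gripper is mounted at the origin on the work surface. World frame = base frame: x ahead of the robot, y to its left, z up, the work surface at z = 0. Lengths are in mm, angles in rad, forces in N, time in s.
With the tool pointing down it reaches from about 400 to 875 mm from the base axis. Payload 19.3 kg.
Tool frame: the origin (TCP) lies between the finger pads; the fingertips stand 25 mm ahead of it and the grasp point (between the pads) lies 6 mm ahead of it; z points along the fingers, y is the line along which they close (so a half turn about z gives the same grasp; the last joint's range is limited). The gripper opens to 85 mm and grips with 20 to 120 N. Pads are 22 mm wide; open, the fingers measure 114 mm over their backs; the gripper's body (76 mm by 85 mm) begins 54 mm behind the grasp point. The pads swing forward as they close: fully open they stand 13 mm farther back than shut.
Start: joints at [-1.349, 0.521, -0.036, 1.599, 0.021, 1.021, -0.113], TCP at [179.817, 598.566, 256.291] pointing down, gripper open.
Joint ranges: [-2.91, 2.91], [-0.3, 2.13], [-1.5, 1.42], [0.17, 2.43], [-1.26, 4.41], [0.16, 1.93], [-2.52, 2.52]. Speed limits (rad/s): [1.89, 1.89, 2.39, 2.39, 3.01, 3.01, 3.01].

### API

Orientations are given as a unit quaternion [x, y, z, w].
In Python, from plant import r gives the robot as it stands. The module is installed in compiled form; this text tells all that it offers.
- The arm moves only by the tool step_arm, never from a script. Its argument "targets" is a list that holds one entry, the list of rows, each a list of 7 numbers: the turn, a rotation vector about the tool's x, y, z in degrees, then the shift along the tool's x, y, z in cm, then the finger opening in cm, from 0 to 8.54. A call has 1 to 5 rows; each row is the pose to reach, as a shift and turn from the pose commanded when the call began, along the tool's axes at that moment; what a row does not reach only later rows make up. A row lasts 1/8 s, in which the tool goes at most 62.5 mm and 10.7 degrees, less where a joint would pass 70% of its speed; a pose out of reach is approached as far as the arm can. A call with a gripper value outside its range is refused whole. The fingers move at their own pace and stop on an object; the grip force is fixed at half the most. Time passes only in rows, so rows that repeat a pose let the fingers close. It gives the time, the measured TCP pose, the force, the opening and the grip force at its end, in the units of the state.
- r.sense(): the state, without advancing time (a new reading comes with each control period).
- r.grab_frame(name): name is "side" or "top" or "wrist"; returns the picture (420x560x3 uint8, red, green, blue); there is no depth.
- r.camera_model(name): a dict with "camera_matrix" (3x3 intrinsics, pixels), "world_to_cam" (4x4, takes a point from world to camera coordinates). Camera axes: x right, y up, looking along -z (the intrinsics and any distortion apply to the point x, -y, -z); pixel columns grow to the right and rows downward; lengths in mm; the calibration is good to about 2 mm. A picture is of the moment at which its call begins: read the wrist's pose just before it. camera_model takes no time and is no camera call; for the wrist camera it gives the pose at the moment of the call.
- r.job_done(): hands the job in; it is judged then, once.
The state is a dict: "time_s": time; "q": joint angles; "qd": joint speeds; "joint_torque": joint torques, N m; "position": TCP position; "ee_rot": TCP orientation; "force": force on the tool from outside, world axes, zero at the start; "wrist_torque": the same for the moment, N m; "width": opening from 0.0 (shut) to 1.0 (fully open); "grasp_force": force on a finger pad.
Only numpy, scipy, OpenCV 4.12 (cv2) and the standard library are available. Lean on these libraries where they do the work, as an engineer would, in place of code of your own. Each camera call takes 0.05 s, during which the arm holds its last target. There are 200 camera calls.

## Working session

There is one attempt and no reset: what is moved stays moved. The work goes in short steps, Python scripts to look and compute and a tool call to move; the robot and the scene stay as the last step left them, time stands still between calls to the robot, and variables do not carry over. Pictures are saved under pics/ and viewed, at most 10 in all, crops included, and the job is handed in when it is done.

Besides the shell and the picture viewer there is one more tool, called after "Emit:" as name(argument=value, ...), one argument or row to a line, values as JSON. step_arm: Moves the arm, as the interface text tells. Its arguments: {"type":"object","properties":{"targets":{"type":"array","items":{"type":"array","items":{"type":"array","items":{"type":"number"}}}}},"required":["targets"]}

```bash
mkdir -p pics; python3 - <<'E'
from plant import r
import cv2,numpy as np
np.set_printoptions(suppress=True,precision=4)
s=r.sense();print(s)
for n in("side","top","wrist"):
    m=r.camera_model(n);print(n,m)
    cv2.imwrite(f"pics/{n}0.png",r.grab_frame(n)[:,:,::-1])
E
```

```text
{'time_s': 0.0, 'q': array([-1.3492,  0.522 , -0.0363,  1.6   ,  0.0212,  1.0211, -0.1128]), 'qd': array([ 0.0006,  0.0007, -0.0007, -0.002 , -0.001 , -0.    ,  0.0015]), 'joint_torque': array([  0.0001, -92.7097,   1.9797, -36.995 ,   0.0178,   0.0078,
         0.    ]), 'position': array([179.7398, 598.2788, 255.7368]), 'ee_rot': array([ 0.1454,  0.9894, -0.0006, -0.    ]), 'force': array([-0.3844,  0.0136,  0.2498]), 'wrist_torque': array([0.0117, 0.0266, 0.0059]), 'grasp_force': 0.0, 'width': 1.0007494642928154}
side {'camera_matrix': array([[496.7195,   0.    , 284.089 ],
       [  0.    , 496.7195, 206.6619],
       [  0.    ,   0.    ,   1.    ]]), 'world_to_cam': array([[    0.887 ,    -0.4612,    -0.0235,  -445.298 ],
       [    0.2451,     0.4271,     0.8703,  -209.1974],
       [   -0.3913,    -0.7778,     0.4919, -1441.5953],
       [    0.    ,     0.    ,     0.    ,     1.    ]])}
top {'camera_matrix': array([[391.2767,   0.    , 283.4891],
       [  0.    , 391.2767, 210.0246],
       [  0.    ,   0.    ,   1.    ]]), 'world_to_cam': array([[   -0.0084,    -0.9999,     0.0134,   -45.9125],
       [    0.9957,    -0.0071,     0.0919,  -475.0787],
       [   -0.0918,     0.0141,     0.9957, -1137.0785],
       [    0.    ,     0.    ,     0.    ,     1.    ]])}
wrist {'camera_matrix': array([[358.3955,   0.    , 282.2262],
       [  0.    , 358.3955, 214.6943],
       [  0.    ,   0.    ,   1.    ]]), 'world_to_cam': array([[   0.2884,    0.9575,   -0.0012, -624.1815],
       [  -0.9234,    0.2778,   -0.2648,   33.2887],
       [  -0.2532,    0.0774,    0.9643, -379.2798],
       [   0.    ,    0.    ,    0.    ,    1.    ]])}
```

View pics/top0.png

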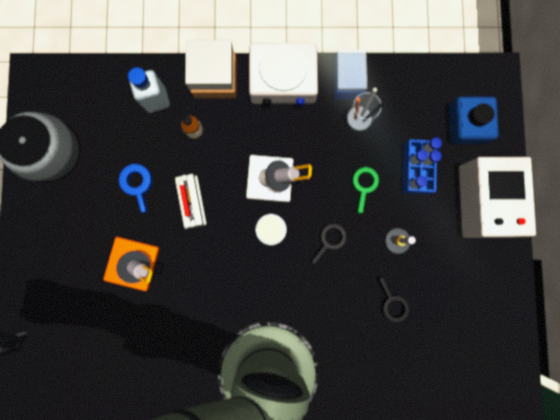

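View pics/side0.png

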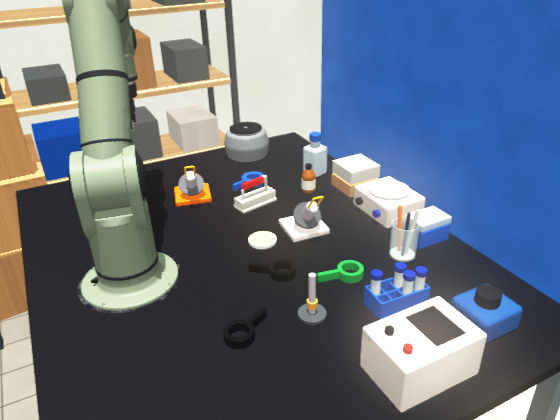

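Top view: blue ring at (135,178), hook in its rest at (190,200), white-based post at (270,177) with its eye at (305,171), and green ring at (366,180). The look-alikes are the orange-based post at (133,263) and two black rings at (333,237) and (396,308). By colour, the green ring (366,180) and the white-based post (270,177) are the ones meant. One enlarged crop to confirm this, and to see which end of the hook is the nose.

```bash
cat > h.py <<'E'
import numpy as np,cv2
from scipy.optimize import minimize
from scipy.spatial.transform import Rotation as R
from plant import r
np.set_printoptions(suppress=True,precision=3)
S=4
def proj(m,P):
    P=np.atleast_2d(P);c=P@m["world_to_cam"][:3,:3].T+m["world_to_cam"][:3,3]
    K=m["camera_matrix"];return np.c_[K[0,0]*c[:,0]/-c[:,2]+K[0,2],K[1,1]*-c[:,1]/-c[:,2]+K[1,2]]
def backproj(m,uv,z):
    K=m["camera_matrix"];W=m["world_to_cam"];d=np.array([(uv[0]-K[0,2])/K[0,0],-(uv[1]-K[1,2])/K[1,1],-1])@W[:3,:3]
    o=-W[:3,:3].T@W[:3,3];return o+d*(z-o[2])/d[2]
t=np.linspace(0,2*np.pi,48,endpoint=False)
def circ(rad,z,c=(0,0)):return np.c_[c[0]+rad*np.cos(t),c[1]+rad*np.sin(t),0*t+z]
def box(x,y,z):return np.array([[a,b,c] for a in x for b in y for c in z],float)
def ringparts(Ro):return dict(pos=[np.r_[circ(Ro,0),circ(Ro,28)],box((-100,-Ro+5),(-7,7),(0,28))],hole=[circ(25,0),circ(25,28)])
def eyeparts():
    a=np.linspace(0,np.pi,13);return dict(pos=[box((-3.5,3.5),s,(66,128)) for s in((-18.5,-11.5),(11.5,18.5))]+[box((-3.5,3.5),(-18.5,18.5),(124.5,131.5))],hole=[])
def hull(im,uv,v):cv2.fillConvexPoly(im,cv2.convexHull(np.round((uv+.5)*S*16-8).astype(np.int32)),v,shift=4)
def render(m,parts,T):
    Rm,p=T;im=np.zeros((420*S,560*S),np.uint8)
    for P in parts["pos"]:hull(im,proj(m,P@Rm.T+p),1)
    if parts["hole"]:
        h=np.full(im.shape,1,np.uint8)
        for P in parts["hole"]:
            g=np.zeros_like(im);hull(g,proj(m,P@Rm.T+p),1);h&=g
        im[h>0]=0
    return cv2.resize(im*255,(560,420),interpolation=cv2.INTER_AREA)/255.
def flat(q):return R.from_euler("z",q[2]).as_matrix(),np.array([q[0],q[1],0])
def postT(q,L=.66):
    d=np.array([np.cos(q[2]),np.sin(q[2]),0]);e=np.array([0,0,1.])
    z=d*np.sin(L)+e*np.cos(L);x=-d*np.cos(L)+e*np.sin(L)
    return np.c_[x,np.cross(z,x),z],np.array([q[0],q[1],70.])
def masks(img):
    h=cv2.cvtColor(img,cv2.COLOR_RGB2HSV).astype(int);H,s,v=h[...,0],h[...,1],h[...,2]
    sat=(s>130)&(v>60)
    return dict(blue=sat&(H>98)&(H<125),green=sat&(H>45)&(H<85),yellow=sat&(H>17)&(H<35),red=sat&((H<6)|(H>172)),white=(s<50)&(v>150))
def fit(views,parts,pose,q0,sc=(4,4,.1)):
    "views: list of (model, mask)"
    def f(u):
        q=np.array(q0)+u*np.array(sc);e=0
        for m,k in views:
            a=render(m,parts,pose(q));e+=np.abs(a-k).sum()/max(k.sum(),1)
        return e
    b=minimize(f,np.zeros(3),method="Nelder-Mead",options=dict(initial_simplex=np.array([[0,0,0],[2,0,0],[0,2,0],[0,0,2]])-.5,xatol=.01,fatol=1e-4))
    return np.array(q0)+b.x*np.array(sc),b.fun
def roi(mask,c,w):
    k=np.zeros(mask.shape);c=np.array(c,int);s=np.s_[max(c[1]-w,0):c[1]+w,max(c[0]-w,0):c[0]+w];k[s]=mask[s];return k
E
python3 - <<'E'
from h import *
T=cv2.imread("pics/top0.png")[:,:,::-1].copy();D=cv2.imread("pics/side0.png")[:,:,::-1].copy()
mt,ms=r.camera_model("top"),r.camera_model("side")
for n,uv in dict(bot=(195,127),burner=(400,241),petri=(271,229),rack=(422,165),beaker=(360,118)).items():print(n,backproj(mt,uv,20))
mT,mD=masks(T),masks(D)
for n,Ro,c,h,w in(("blue",46,(135,178),(143,210),42),("green",38,(366,180),(361,211),42)):
    p=backproj(mt,c,14);g=backproj(mt,h,14);yaw=np.arctan2(*(p-g)[[1,0]])
    q,e=fit([(mt,roi(mT[n],c,w))],ringparts(Ro),flat,[p[0],p[1],yaw]);print(n,q,e)
    if n=="green":
        pd=proj(ms,[q[0],q[1],14])[0]
        for v in([(ms,roi(mD[n],pd,60))],[(mt,roi(mT[n],c,w)),(ms,roi(mD[n],pd,60))]):print(fit(v,ringparts(Ro),flat,q))
p=backproj(mt,(275,177),70)
for v in([(mt,roi(mT["yellow"],(305,171),16))],[(ms,roi(mD["yellow"],(315,202),16))],[(mt,roi(mT["yellow"],(305,171),16)),(ms,roi(mD["yellow"],(315,202),16))]):
    print("post",fit(v,eyeparts(),postT,[p[0],p[1],-1.5]))
red=mT["red"];ys,xs=np.nonzero(roi(red,(190,200),30));print("red top",len(xs),xs.mean(),ys.mean())
gp=dict(pos=[box((-46,40),(-7,7),(74,100))],hole=[])
p=backproj(mt,(xs.mean(),ys.mean()),100)
print("grip(red) center",p)
ys,xs=np.nonzero(roi(mT["white"]|red,(190,200),34))
print("rest box fit",fit([(mt,roi(mT["white"]|red,(190,200),34))],dict(pos=[box((-75,75),(-32,32),(0,42)),box((-46,58),(-7,7),(74,100))],hole=[]),flat,[p[0],p[1],.2]))
cr=lambda I,x,y,w,h:cv2.resize(I[y-h:y+h,x-w:x+w],(400,300),interpolation=cv2.INTER_CUBIC)
A=np.vstack([np.hstack([cr(T,190,200,40,30),cr(D,255,190,40,30)]),np.hstack([cr(T,280,175,40,30),cr(T,366,190,40,30)])])
cv2.imwrite("pics/mos.png",A[:,:,::-1])
E
```

```text
bot [728.474 215.369  20.   ]
burner [ 380.415 -393.6     20.   ]
petri [418.885 -12.265  20.   ]
rack [ 608.241 -468.39    20.   ]
beaker [ 754.414 -284.789   20.   ]
blue [570.876 393.686   0.285] 0.09413912333827289
green [ 565.831 -297.335   -0.195] 0.12422385620915034
(array([ 563.528, -292.29 ,   -0.183]), np.float64(0.09040805511393746))
(array([ 565.246, -296.575,   -0.196]), np.float64(0.30891626921038684))
post (array([567.818, -38.267,  -1.63 ]), np.float64(0.26430455223024885))
post (array([573.777, -37.317,  -1.759]), np.float64(0.558129713423831))
post (array([571.729, -37.253,  -1.704]), np.float64(0.8944101329240648))
red top 164 184.71341463414635 199.9390243902439
grip(red) center [497.436 223.934 100.   ]
rest box fit (array([505.756, 225.465,   0.229]), np.float64(0.2994341624425321))
```

View pics/mos.png

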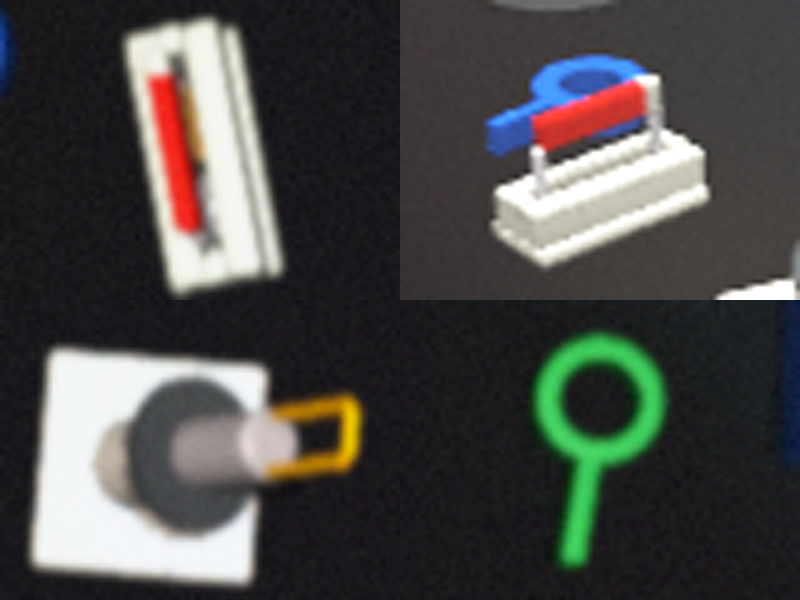

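The crop confirms four things: the hook's white nose is at the far (+x) end, the post has a white base and yellow eye, the ring is green, and the blue ring lies behind the hook. Next I work out the move to hover over the blue handle.

```bash
cat >> h.py <<'E'
def down(az):
    x=np.array([np.cos(az),np.sin(az),0]);z=np.array([0,0,-1.]);return np.c_[x,np.cross(z,x),z]
def rows(p,Rm,s=None):
    s=s or r.sense();R0=R.from_quat(s["ee_rot"]).as_matrix()
    return np.round(np.degrees(R.from_matrix(R0.T@Rm).as_rotvec()),2),np.round(R0.T@(np.array(p)-s["position"])/10,3)
E
python3 - <<'E'
from h import *
s=r.sense();W=r.camera_model("wrist")["world_to_cam"];R0=R.from_quat(s["ee_rot"]).as_matrix()
print("cam in tool",R0.T@(-W[:3,:3].T@W[:3,3]-s["position"]),"\n",R0.T@W[:3,:3].T)
g=np.array([494.1,371.2]);print(rows([*g,200],down(np.pi+.285)),rows([*g,29],down(np.pi+.285)))
E
```

```text
cam in tool [  67.87    -0.182 -118.028] 
 [[-0.001  0.964  0.265]
 [ 1.     0.001  0.   ]
 [ 0.     0.265 -0.964]]
(array([ -0.05,  -0.01, -33.05]), array([-36.64 , -12.708,   5.601])) (array([ -0.05,  -0.01, -33.05]), array([-36.639, -12.694,  22.701]))
```

Emit:
step_arm(
  targets=[
    [[0,0,-33,-36.6,-12.7,5.6,6],[0,0,-33,-36.6,-12.7,5.6,6],[0,0,-33,-36.6,-12.7,5.6,6],[0,0,-33,-36.6,-12.7,5.6,6],[0,0,-33,-36.6,-12.7,5.6,6]],
  ],
)

```text
time_s: 0.78
position: [430.1, 417.3, 211.6]
ee_rot: [-0.142, 0.99, 0.0, -0.0]
force: [0.5, 0.9, -0.2]
width: 0.7
grasp_force: 0.0
```

Emit:
step_arm(
  targets=[
    [[0,0,0,0,0,0,6],[0,0,0,0,0,0,6]],
  ],
)

```text
time_s: 1.02
position: [428.2, 419.0, 211.7]
ee_rot: [-0.142, 0.99, 0.0, -0.0]
force: [-0.6, 0.5, -0.0]
width: 0.705
grasp_force: 0.0
```

```bash
cat > look.py <<'E'
import sys
from h import *
s=r.sense();m=r.camera_model("wrist");I=r.grab_frame("wrist");np.savez("pics/%s.npz"%sys.argv[1],I=I,W=m["world_to_cam"],K=m["camera_matrix"],p=s["position"],q=s["ee_rot"])
cv2.imwrite("pics/%s.png"%sys.argv[1],I[:,:,::-1]);print(s["time_s"],s["position"],s["q"],s["force"],s["width"])
E
python3 look.py w1; python3 - <<'E'
from h import *
d=np.load("pics/w1.npz");m=dict(camera_matrix=d["K"],world_to_cam=d["W"]);k=masks(d["I"])["blue"].astype(float)
print(k.sum());q,e=fit([(m,k)],ringparts(46),flat,[571,394,.285]);print(q,e)
g=q[:2]-80*np.array([np.cos(q[2]),np.sin(q[2])]);print(g,rows([*g,29],down(np.pi+q[2])))
E
```

```text
1.025 [428.197 419.018 211.739] [-0.78   0.532 -0.133  1.71   0.085  0.906  0.907] [-0.584  0.518 -0.003] 0.7051815392232752
6389.0
[567.263 391.65    0.282] 0.6251344989396603
[490.415 369.415] (array([ 0.03, -0.02,  0.21]), array([-4.614, -6.596, 18.288]))
```

View pics/w1.png

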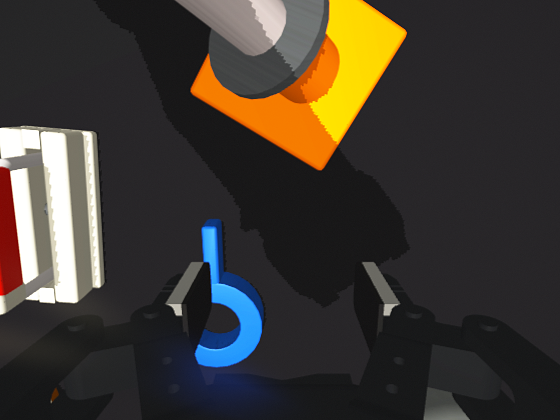

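Wrist view: the blue handle runs from (212,222) to the ring at (232,325), with the left finger covering part of the ring. I'll refit with that finger masked out.

```bash
sed -i 's/def fit(views,parts,pose,q0,sc=(4,4,.1)):/def fit(views,parts,pose,q0,sc=(4,4,.1),V=1):/; s/e+=np.abs(a-k).sum()/e+=(V*np.abs(a-k)).sum()/' h.py; python3 - <<'E'
from h import *
d=np.load("pics/w1.npz");m=dict(camera_matrix=d["K"],world_to_cam=d["W"])
k=(masks(d["I"])["blue"]|masks(d["I"])["blue"]).astype(float)
h=cv2.cvtColor(d["I"],cv2.COLOR_RGB2HSV);k=((abs(h[...,0].astype(int)-110)<14)&(h[...,1]>130)&(h[...,2]>60)).astype(float)
V=np.ones((420,560));V[258:,:214]=0;V[360:]=0
k[:,290:]=0;k[:,:190]=0;V[:,:190]=0
q,e=fit([(m,k)],ringparts(46),flat,[571,394,.285],V=V);print(q,e)
a=render(m,ringparts(46),flat(q));print((V*(a>.5)*(k<.5)).sum(),(V*(a<.5)*(k>.5)).sum(),k.sum())
g=q[:2]-80*np.array([np.cos(q[2]),np.sin(q[2])]);print(g,rows([*g,29],down(np.pi+q[2])),rows([*g,75],down(np.pi+q[2])))
E
```

```text
[567.327 391.405   0.278] 0.01714603434982014
95.0 8.0 6383.0
[490.409 369.414] (array([ 0.03, -0.02,  0.39]), array([-4.613, -6.596, 18.288])) (array([ 0.03, -0.02,  0.39]), array([-4.612, -6.594, 13.688]))
```

Emit:
step_arm(
  targets=[
    [[0,0,0,-4.6,-6.6,10,5],[0,0,0,-4.6,-6.6,10,5],[0,0,0,-4.6,-6.6,18.2,5],[0,0,0,-4.6,-6.6,18.2,5],[0,0,0,-4.6,-6.6,18.2,5]],
  ],
)

```text
time_s: 1.7
position: [490.1, 369.4, 29.7]
ee_rot: [-0.143, 0.99, -0.0, -0.001]
force: [0.9, 0.0, 1.1]
width: 0.581
grasp_force: 0.0
```

Emit:
step_arm(
  targets=[
    [[0,0,0,0,0,0,0],[0,0,0,0,0,0,0],[0,0,0,0,0,0,0],[0,0,0,0,0,0,0],[0,0,0,0,0,0,0]],
  ],
)

```text
time_s: 2.33
position: [491.9, 369.3, 32.1]
ee_rot: [-0.142, 0.99, 0.001, 0.001]
force: [-3.0, -1.4, 14.4]
width: 0.147
grasp_force: 59.3
```

Emit:
step_arm(
  targets=[
    [[0,0,0,0,0,-6,0],[0,0,0,0,0,-12,0],[0,0,0,0,0,-18,0],[0,0,0,0,0,-22,0],[0,0,0,0,0,-22,0]],
  ],
)

```text
time_s: 2.95
position: [492.2, 369.1, 254.2]
ee_rot: [-0.142, 0.99, 0.002, 0.003]
force: [0.7, -0.6, -2.9]
width: 0.147
grasp_force: 59.4
```

```bash
python3 look.py w2; cat >> h.py <<'E'
def place(q,py,zg,px=0,flip=1):
    "TCP pose with tool z=-post z, tool x=flip*post y, grasp point (6 ahead of TCP) at post (px,py,zg)"
    Rp,o=postT(q);Rm=np.c_[flip*Rp[:,1],0*Rp[:,0],-Rp[:,2]];Rm[:,1]=np.cross(Rm[:,2],Rm[:,0])
    return o+Rp@np.array([px,py,zg])-6*Rm[:,2],Rm
E
python3 - <<'E'
from h import *
d=np.load("pics/w2.npz");m=dict(camera_matrix=d["K"],world_to_cam=d["W"])
k=masks(d["I"])["blue"];ys,xs=np.nonzero(k);print(k.sum(),xs.min(),xs.max(),ys.min(),ys.max())
p,Rm=place([570,-38,-1.65],80,190);print(p,Rm,rows(p,Rm))
E
```

```text
2.95 [492.151 369.13  254.243] [-0.65   0.507 -0.131  1.631  0.076  1.003  1.05 ] [ 0.681 -0.595 -2.851] 0.14742026196412822
5652 256 308 228 380
[ 480.743 -151.464  224.838] [[-0.997  0.063  0.049]
 [ 0.079  0.788  0.611]
 [ 0.     0.613 -0.79 ]] (array([-37.29,  -6.72,  20.1 ]), array([ 15.618, -49.62 ,   2.603]))
```

View pics/w2.png

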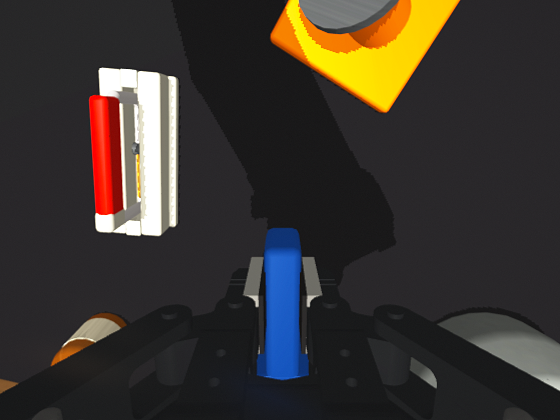

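The handle is gripped centrally, with its end at (283,230). The hook's red grip runs from (98,97) to (108,212), white nose end at (105,222), and the rest is in full view. I'll fit the hook and check the ring for sag.

```bash
python3 - <<'E'
from h import *
d=np.load("pics/w2.npz");m=dict(camera_matrix=d["K"],world_to_cam=d["W"]);M=masks(d["I"])
h=cv2.cvtColor(d["I"],cv2.COLOR_RGB2HSV);ok=h[...,2]>100
R0=R.from_quat(d["q"]).as_matrix()
# ring in tool at grasp time
Rg=R.from_quat([-.142,.99,.001,.001]).as_matrix();pg=np.array([491.9,369.3,32.1])
Rr,pr=flat([567.3,391.4,.278]);Rt=Rg.T@Rr;pt=Rg.T@(pr-pg);print("ring in tool",pt,R.from_matrix(Rt).as_rotvec())
np.savez("blue_in_tool.npz",R=Rt,p=pt)
b=M["blue"];V=np.zeros((420,560));V[:262]=1
for sag in(-6,-3,0,3,6):
    Rs=R.from_euler("y",sag,degrees=True).as_matrix()
    g=np.array([0,0,6.]);a=render(m,ringparts(46),(R0@Rs@Rt,d["p"]+R0@(g+Rs@(pt-g))))
    ys,xs=np.nonzero((a>.5)*V);print(sag,ys.min(),xs.min(),xs.max(),(V*np.abs(a-b)).sum())
ys,xs=np.nonzero(b*V);print("img",ys.min(),xs.min(),xs.max())
k=roi((M["red"]|M["white"])&ok,(135,152),90);k[:,200:]=0
hp=dict(pos=[box((-75,75),(-32,32),(0,42)),box((-46,58),(-7,7),(74,100))],hole=[])
q,e=fit([(m,k)],hp,flat,[505,225,.23]);print("rest+grip",q,e)
k=(M["red"]&(np.arange(560)<200)).astype(float)
for x1 in(42,44,46,48):print(x1,fit([(m,k)],dict(pos=[box((-46,x1),(-7,7),(74,100))],hole=[]),flat,q))
E
```

```text
ring in tool [-78.499  -0.039  32.278] [ 0.011 -3.139 -0.003]
-6 231 265 302 153.58039215686276
-3 229 265 302 98.0470588235294
0 226 265 303 143.8941176470588
3 224 264 303 221.80392156862746
6 222 264 303 297.5411764705882
img 228 264 301
rest+grip [500.927 229.09    0.184] 0.4238450679675993
42 (array([496.207, 228.379,   0.201]), np.float64(0.15358580220409335))
44 (array([495.754, 228.004,   0.187]), np.float64(0.1598958064977816))
46 (array([495.743, 227.55 ,   0.172]), np.float64(0.18218520108773437))
48 (array([495.801, 227.065,   0.164]), np.float64(0.20202318591670243))
```

```bash
python3 - <<'E'
from h import *
p,Rm=place([570,-38,-1.65],-40,215);print(p,rows(p,Rm))
E
```

```text
[ 599.154 -176.239  244.588] (array([-37.29,  -6.72,  20.1 ]), array([  4.94 , -55.315,   0.653]))
```

Emit:
step_arm(
  targets=[
    [[0,0,0,1,-6,-3,0],[-8,-1.5,4,1.5,-12,-3,0],[-16,-3,8,2,-18,-3,0],[-24,-4.5,12,2.5,-24,-3,0],[-32,-5.5,16,3,-30,-3,0]],
  ],
)

```text
time_s: 3.62
position: [534.8, 124.8, 277.9]
ee_rot: [-0.019, 0.97, 0.241, 0.003]
force: [0.7, 0.5, -2.2]
width: 0.145
grasp_force: 59.5
```

```bash
python3 - <<'E'
from h import *
p,Rm=place([570,-38,-1.65],-40,215);print(r.sense()["position"],rows(p,Rm))
E
```

```text
[534.813 124.847 277.898] (array([-9.86, -2.88,  5.95]), array([ -5.323, -28.387, -11.173]))
```

Emit:
step_arm(
  targets=[
    [[-2,-0.6,1.2,-1,-5.5,-2.2,0],[-4,-1.2,2.4,-2.1,-11.4,-4.5,0],[-6,-1.8,3.6,-3.2,-17,-6.7,0],[-8,-2.4,5,-4.3,-22.7,-9,0],[-9.9,-2.9,5.9,-5.3,-28.4,-11.2,0]],
  ],
)

```text
time_s: 4.25
position: [599.5, -177.0, 245.1]
ee_rot: [0.037, 0.946, 0.323, 0.012]
force: [1.7, -0.1, -2.5]
width: 0.147
grasp_force: 59.6
```

Emit:
step_arm(
  targets=[
    [[0,0,0,0,0,0,0],[0,0,0,0,0,0,0]],
  ],
)

```text
time_s: 4.5
position: [599.4, -174.7, 245.1]
ee_rot: [0.036, 0.946, 0.323, 0.012]
force: [0.2, 1.3, -1.5]
width: 0.152
grasp_force: 59.6
```

```bash
python3 look.py w3; python3 - <<'E'
from h import *
d=np.load("pics/w3.npz");m=dict(camera_matrix=d["K"],world_to_cam=d["W"]);M=masks(d["I"])
for q0 in([570,-38,-1.65],):
    q,e=fit([(m,M["yellow"].astype(float))],eyeparts(),postT,q0);print(M["yellow"].sum(),q,e)
E
```

```text
4.5 [ 599.397 -174.691  245.144] [ 0.545  0.698 -0.132  1.48  -0.552  1.273  2.176] [ 0.156  1.271 -1.537] 0.15176532540743573
915 [569.073 -36.856  -1.688] 0.38640522875816996
```

View pics/w3.png

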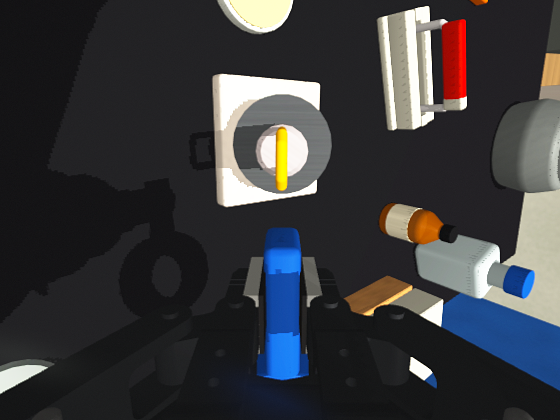

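This looks straight down the post: dark seat disc about (283,142), eye bar from (281,128) to (282,190). I'll refine the post pose from the seat disc and the bar.

```bash
cat > postfit.py <<'E'
import sys
from h import *
from scipy.optimize import least_squares
d=np.load("pics/%s.npz"%sys.argv[1]);m=dict(camera_matrix=d["K"],world_to_cam=d["W"]);I=d["I"];h=cv2.cvtColor(I,cv2.COLOR_RGB2HSV).astype(int)
q0=[569,-37,-1.66]
Rp,o=postT(q0);pc=proj(m,o)[0]
Y=masks(I)["yellow"];Y=roi(Y,proj(m,o+128*Rp[:,2])[0],60)>0
ys,xs=np.nonzero(Y)
gray=(h[...,2]>60)&(h[...,2]<150)&(h[...,1]<60)
gray=cv2.morphologyEx((roi(gray,pc,75)>0).astype(np.uint8),cv2.MORPH_OPEN,np.ones((7,7)))
n,L,st,ce=cv2.connectedComponentsWithStats(gray);i=1+np.argmax(st[1:,4]);print("seat",st[i],"yellow",xs.min(),xs.max(),ys.min(),ys.max())
c=max(cv2.findContours((L==i).astype(np.uint8),cv2.RETR_EXTERNAL,cv2.CHAIN_APPROX_NONE)[0],key=len)
hc=cv2.convexHull(c)[:,0].astype(float);el=cv2.fitEllipse(hc.astype(np.float32));print("ellipse",el)
top=np.array([[xs.mean(),ys.mean()]])
def res(u):
    Rp,o=postT(u);E=cv2.fitEllipse(proj(m,circ(46,0)@Rp.T+o).astype(np.float32));f=proj(m,np.array([[0,-18.5,128.],[0,18.5,128]])@Rp.T+o)
    v=np.sort(f[:,1]);return np.r_[np.array(E[0])-el[0],f.mean(0)[0]-xs.mean(),(v-[ys.min()-.5,ys.max()+.5])]
b=least_squares(res,q0);print(b.x,b.fun)
E
python3 postfit.py w3
```

```text
seat [ 233   95   99   97 5321] yellow 275 287 127 190
ellipse ((281.9908447265625, 143.3870849609375), (98.47281646728516, 98.88119506835938), 114.84474182128906)
[570.701 -37.119  -1.704] [-0.328  3.141  0.071  0.217 -0.145]
```

```bash
sed -i 's/least_squares(res,q0)/least_squares(res,q0,diff_step=1e-3,x_scale=[10,10,.1])/' postfit.py; python3 postfit.py w3; python3 - <<'E'
from h import *
from scipy.optimize import least_squares
# top cam cross-check of seat ellipse
print(r.sense()["time_s"])
E
```

```text
seat [ 233   95   99   97 5321] yellow 275 287 127 190
ellipse ((281.9908447265625, 143.3870849609375), (98.47281646728516, 98.88119506835938), 114.84474182128906)
[567.982 -36.768  -1.669] [-0.209  0.004  0.101  0.208 -0.23 ]
4.55
```

```bash
python3 - <<'E'
from h import *
q=[568.0,-36.8,-1.669]
for z in(165,14):
    p,Rm=place(q,78.5,z+12.3);print(p,rows(p,Rm))
E
```

```text
[ 478.859 -140.946  214.806] (array([-0.13, -0.79,  1.04]), array([12.287, -0.006,  3.902]))
[487.937 -48.812  95.517] (array([-0.13, -0.79,  1.04]), array([12.078,  0.025, 19.001]))
```

Emit:
step_arm(
  targets=[
    [[-0.1,-0.8,1,6,0,0,0],[-0.1,-0.8,1,12.2,0,0,0],[-0.1,-0.8,1,12.2,0,3,0],[-0.1,-0.8,1,12.2,0,3.9,0],[-0.1,-0.8,1,12.2,0,3.9,0]],
  ],
)

```text
time_s: 5.18
position: [480.5, -141.2, 215.3]
ee_rot: [0.046, 0.945, 0.323, 0.016]
force: [0.0, -0.3, -1.5]
width: 0.146
grasp_force: 59.6
```

Emit:
step_arm(
  targets=[
    [[0,0,0,0,0,0,0],[0,0,0,0,0,0,0]],
  ],
)

```text
time_s: 5.42
position: [480.4, -142.3, 215.5]
ee_rot: [0.046, 0.945, 0.323, 0.017]
force: [0.5, 0.0, -2.2]
width: 0.144
grasp_force: 59.6
```

```bash
python3 - <<'E'
from h import *
q=[568.0,-36.8,-1.669]
s=r.sense();print(s["position"],s["force"])
for z in(165,70,14):
    p,Rm=place(q,78.5,z+12.3);print(rows(p,Rm))
I=r.grab_frame("side");J=r.grab_frame("top")
cr=lambda I,x,y,w,h:cv2.resize(I[y-h:y+h,x-w:x+w],(400,600),interpolation=cv2.INTER_CUBIC)
cv2.imwrite("pics/s4.png",np.hstack([cr(I,310,190,60,90),cr(J,285,175,60,90)])[:,:,::-1])
E
```

```text
[ 480.363 -142.348  215.462] [ 0.484  0.035 -2.229]
(array([-0.09,  0.12,  0.04]), array([0.164, 0.059, 0.128]))
(array([-0.09,  0.12,  0.04]), array([0.184, 0.073, 9.628]))
(array([-0.09,  0.12,  0.04]), array([ 0.195,  0.081, 15.228]))
```

View pics/s4.png

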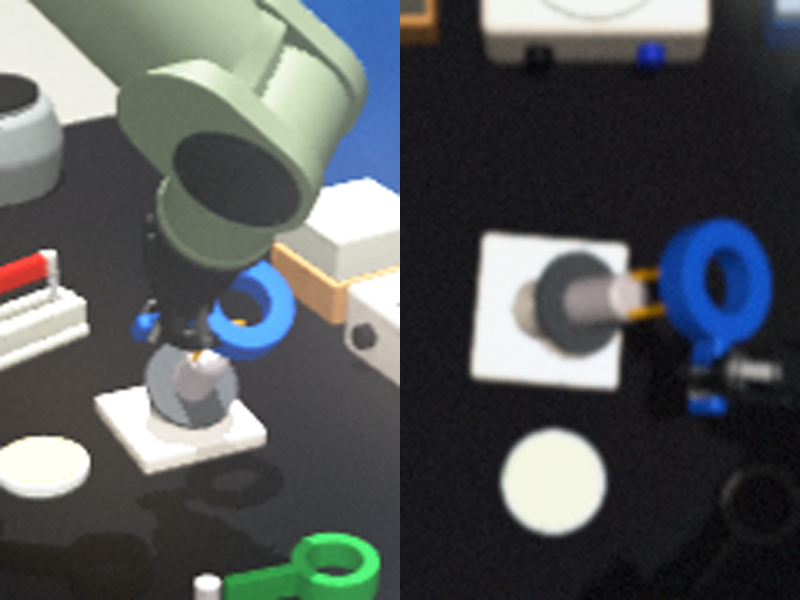

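The blue ring at (715,290) in the right-hand crop sits over the eye and square to the post. Threading now.

Emit:
step_arm(
  targets=[
    [[0,0,0,0.2,0.1,2,0],[0,0,0,0.2,0.1,4,0],[0,0,0,0.2,0.1,6,0],[0,0,0,0.2,0.1,8,0],[0,0,0,0.2,0.1,9,0]],
  ],
)

```text
time_s: 6.15
position: [483.6, -85.7, 144.2]
ee_rot: [0.046, 0.945, 0.323, 0.016]
force: [0.1, -0.8, -1.5]
width: 0.149
grasp_force: 59.6
```

```bash
cat > chk.py <<'E'
import sys
from h import *
# compare predicted ring pose with top/side masks. args: colour Ro npz
n,Ro,f=sys.argv[1],float(sys.argv[2]),sys.argv[3]
s=r.sense();R0=R.from_quat(s["ee_rot"]).as_matrix();d=np.load(f);Rr=R0@d["R"];pr=s["position"]+R0@d["p"]
Rp,o=postT([568.0,-36.8,-1.669]);print("pred ring mid in post",Rp.T@(pr+14*Rr[:,2]-o),"F",Rp.T@s["force"],s["time_s"],s["width"])
for c in("top","side"):
    m=r.camera_model(c);k=masks(r.grab_frame(c))[n];a=render(m,ringparts(Ro),(Rr,pr));uv=proj(m,pr)[0];k=roi(k,uv,50)
    e=[]
    for dx in range(-4,5):
        for dy in range(-4,5):
            b=np.roll(a,(dy,dx),(0,1));e.append((np.minimum(b,k)[...].sum()/k.sum()-((k>b).sum())/k.sum(),dx,dy))
    print(c,k.sum(),a.sum(),max(e))
E
python3 chk.py blue 46 blue_in_tool.npz
```

```text
pred ring mid in post [ 0.471  0.611 75.334] F [-1.497 -0.204 -0.708] 6.15 0.14851421260814412
top 790.0 1059.3647058823526 (np.float64(0.837577562670638), 0, 0)
side 326.0 764.4156862745098 (np.float64(0.9750751834476121), 0, 0)
```

Emit:
step_arm(
  targets=[
    [[0,0,0,0,0,1.5,0],[0,0,0,0,0,3,0],[0,0,0,0,0,4.5,0],[0,0,0,0,0,5.5,0],[0,0,0,0,0,5.9,0]],
  ],
)

```text
time_s: 6.88
position: [487.2, -49.8, 97.5]
ee_rot: [0.046, 0.945, 0.323, 0.016]
force: [-1.7, -0.3, -1.3]
width: 0.148
grasp_force: 59.7
```

```bash
python3 chk.py blue 46 blue_in_tool.npz
```

```text
pred ring mid in post [ 0.38   0.575 16.287] F [-1.146  1.614 -0.745] 6.875 0.1482316611856444
top 618.0 968.3529411764705 (np.float64(0.9185798591281173), 0, 0)
side 282.0 712.878431372549 (np.float64(0.9665136976776526), 0, 0)
```

Almost seated. I press a few more millimetres, then open slightly.

Emit:
step_arm(
  targets=[
    [[0,0,0,0,0,0.3,0],[0,0,0,0,0,0.4,0],[0,0,0,0,0,0.4,0]],
  ],
)

```text
time_s: 7.35
position: [487.5, -48.7, 95.5]
ee_rot: [0.047, 0.945, 0.323, 0.017]
force: [-8.6, -8.4, 13.8]
width: 0.152
grasp_force: 62.5
```

```bash
python3 chk.py blue 46 blue_in_tool.npz
```

```text
pred ring mid in post [ 0.058  0.37  14.144] F [ 1.202  7.753 16.596] 7.35 0.15180698612756113
top 625.0 966.7882352941176 (np.float64(0.8981898039215686), 1, 0)
side 291.0 711.0039215686274 (np.float64(0.9276059564719358), 1, -1)
```

Emit:
step_arm(
  targets=[
    [[0,0,0,0,0,0,4],[0,0,0,0,0,0,4],[0,0,0,0,0,0,4],[0,0,0,0,0,-3,4],[0,0,0,0,0,-6,4]],
  ],
)

```text
time_s: 8.07
position: [483.7, -84.6, 142.8]
ee_rot: [0.046, 0.945, 0.323, 0.016]
force: [-0.8, 0.3, 0.5]
width: 0.465
grasp_force: 0.0
```

Emit:
step_arm(
  targets=[
    [[0,0,0,0,0,-5,4],[0,0,0,4,0,-10,4],[0,0,0,4,0,-16,4],[0,0,0,4,0,-16,4]],
  ],
)

```text
time_s: 8.57
position: [434.6, -180.9, 271.3]
ee_rot: [0.048, 0.946, 0.321, 0.019]
force: [-0.3, 0.1, -0.9]
width: 0.469
grasp_force: 0.0
```

```bash
python3 look.py w5; python3 - <<'E'
from h import *
Rp,o=postT([568.0,-36.8,-1.669]);Rr=np.c_[-Rp[:,1],Rp[:,0],Rp[:,2]]
for c in("top","side","wrist"):
    m=r.camera_model(c);I=r.grab_frame(c);uv=proj(m,o)[0];k=roi(masks(I)["blue"],uv,60 if c!="wrist" else 150)
    for a in range(-60,91,15):
        Ra=Rp@R.from_euler("z",90+a,degrees=True).as_matrix()
        x=render(m,ringparts(46),(Ra,o));print(c,a,round(np.minimum(x,k).sum()/k.sum(),3),round(np.minimum(x,k).sum()/x.sum(),3))
    cv2.imwrite(f"pics/{c}5.png",I[:,:,::-1])
# green move
q=[565,-296,-.193];g=np.array(q[:2])-80*np.array([np.cos(q[2]),np.sin(q[2])])
for az in(q[2]+np.pi,q[2]):print(rows([*g,180],down(az)),g)
E
```

```text
8.575 [ 434.64  -180.917  271.307] [ 0.708  0.465 -0.127  1.838 -0.551  1.227  2.348] [-0.315  0.083 -0.926] 0.46892804876186966
top -60 0.677 0.567
top -45 0.69 0.562
top -30 0.686 0.543
top -15 0.677 0.521
top 0 0.677 0.508
top 15 0.677 0.501
top 30 0.677 0.501
top 45 0.677 0.505
top 60 0.677 0.516
top 75 0.677 0.53
top 90 0.677 0.547
side -60 0.701 0.55
side -45 0.704 0.552
side -30 0.705 0.557
side -15 0.698 0.561
side 0 0.695 0.569
side 15 0.693 0.58
side 30 0.693 0.594
side 45 0.693 0.602
side 60 0.693 0.588
side 75 0.693 0.575
side 90 0.693 0.563
wrist -60 0.763 0.564
wrist -45 0.76 0.573
wrist -30 0.755 0.582
wrist -15 0.75 0.591
wrist 0 0.747 0.599
wrist 15 0.747 0.588
wrist 30 0.747 0.576
wrist 45 0.747 0.563
wrist 60 0.747 0.552
wrist 75 0.747 0.542
wrist 90 0.747 0.535
(array([37.79, -1.78,  5.27]), array([ -6.224, -13.15 ,   0.928])) [ 486.485 -280.656]
(array([   2.67,   56.65, -165.37]), array([ -6.224, -13.15 ,   0.928])) [ 486.485 -280.656]
```

```bash
cat > home.py <<'E'
import sys
from h import *
Rp,o=postT([568.0,-36.8,-1.669])
def home(n,Ro,z,ims):
    best=[]
    for a in range(-180,180,10):
      for dz in(-4,0,4,10,20):
        Ra=Rp@R.from_euler("z",-90+a,degrees=True).as_matrix();s=0
        for m,I in ims:
            k=roi(masks(I)[n],proj(m,o)[0],150 if m["camera_matrix"][0,0]<370 else 60)
            parts=ringparts(Ro);parts["occ"]=1
            x=render(m,parts,(Ra,o+Rp[:,2]*(z+dz)))
            occ=render(m,dict(pos=[np.r_[circ(20,0),circ(20,66)]]+([np.r_[circ(38,28),circ(38,56)]] if len(sys.argv)>1 and n=="blue" else []),hole=[]),(Rp,o));x=x*(1-occ);k=k*(1-occ)
            s+=np.minimum(x,k).sum()/np.maximum(x,k).sum()
        best.append((round(s/len(ims),3),a,dz))
    print(n,sorted(best)[::-1][:5])
E
python3 - <<'E'
from home import *
ims=[(r.camera_model(c),cv2.imread(f"pics/{c}5.png")[:,:,::-1].copy()) for c in("top","side","wrist")]
for c in ims:home("blue",46,0,[c])
home("blue",46,0,ims)
E
```

```text
blue [(np.float64(0.827), 0, 10), (np.float64(0.787), 0, 4), (np.float64(0.724), 10, 4), (np.float64(0.724), 0, 0), (np.float64(0.721), -10, 10)]
blue [(np.float64(0.717), 0, -4), (np.float64(0.7), 0, 0), (np.float64(0.664), 0, 4), (np.float64(0.624), 10, -4), (np.float64(0.623), 10, 0)]
blue [(np.float64(0.707), 0, 0), (np.float64(0.703), 0, -4), (np.float64(0.697), 0, 4), (np.float64(0.663), 10, 0), (np.float64(0.66), 10, -4)]
blue [(np.float64(0.716), 0, 4), (np.float64(0.71), 0, 0), (np.float64(0.693), 0, 10), (np.float64(0.692), 0, -4), (np.float64(0.667), 10, 0)]
```

```bash
python3 - <<'E'
from h import *
print(rows([620,-308,225],down(np.pi-.193)))
E
```

```text
(array([37.79, -1.78,  5.27]), array([-19.781, -11.515,  -3.493]))
```

Emit:
step_arm(
  targets=[
    [[9,0,1,-5,-3,-2,4],[18,-0.8,2.5,-10,-6,-3,4],[27,-1.2,4,-15,-9,-3.5,4],[36,-1.7,5,-19.8,-11.5,-3.5,4],[37.8,-1.8,5.3,-19.8,-11.5,-3.5,4]],
  ],
)

```text
time_s: 9.4
position: [623.0, -305.7, 222.9]
ee_rot: [0.094, 0.996, -0.001, -0.001]
force: [-1.7, 0.6, -0.7]
width: 0.468
grasp_force: 0.0
```

Emit:
step_arm(
  targets=[
    [[0,0,0,0,0,0,4],[0,0,0,0,0,0,4]],
  ],
)

```text
time_s: 9.65
position: [619.3, -309.7, 226.4]
ee_rot: [0.098, 0.995, -0.0, 0.0]
force: [-0.1, 1.3, 0.5]
width: 0.469
grasp_force: 0.0
```

```bash
python3 look.py w6; python3 - <<'E'
from h import *
d=np.load("pics/w6.npz");m=dict(camera_matrix=d["K"],world_to_cam=d["W"]);k=masks(d["I"])["green"].astype(float)
ys,xs=np.nonzero(k);print(k.sum(),xs.min(),xs.max(),ys.min(),ys.max())
q,e=fit([(m,k)],ringparts(38),flat,[565,-296,-.193]);print(q,e)
g=q[:2]-80*np.array([np.cos(q[2]),np.sin(q[2])]);print(g,rows([*g,31.5],down(np.pi+q[2])))
E
```

```text
9.65 [ 619.26  -309.675  226.364] [ 0.308  0.664  0.117  1.437 -0.083  1.045  1.817] [-0.081  1.333  0.498] 0.4690657663571636
3098.0 243 331 0 170
[ 561.815 -294.308   -0.197] 0.8030468740110634
[ 483.357 -278.674] (array([-0.02,  0.08,  0.03]), array([13.969,  0.43 , 19.49 ]))
```

```bash
python3 - <<'E'
from h import *
d=np.load("pics/w6.npz");m=dict(camera_matrix=d["K"],world_to_cam=d["W"]);h=cv2.cvtColor(d["I"],cv2.COLOR_RGB2HSV).astype(int)
for smin,vmin in((130,60),(80,30),(60,15)):
    k=((h[...,0]>40)&(h[...,0]<90)&(h[...,1]>smin)&(h[...,2]>vmin)).astype(float)
    k=roi(k,(287,90),95)
    q,e=fit([(m,k)],ringparts(38),flat,[562,-294,-.193]);a=render(m,ringparts(38),flat(q))
    print(smin,vmin,k.sum(),a.sum(),q,e,((a>.5)&(k<.5)).sum(),((a<.5)&(k>.5)).sum())
I=d["I"].copy();I[(a>.5)&(k<.5)]=[255,0,0];I[(a<.5)&(k>.5)]=[255,255,255]
O=cv2.resize(I[:240,170:490],(640,480));cv2.imwrite("pics/w6c.png",O[:,:,::-1])
E
```

```text
130 60 3098.0 5446.003921568627 [ 561.81  -294.294   -0.196] 0.8027253509538096 2408 28
80 30 5463.0 5451.5921568627455 [ 561.846 -294.316   -0.197] 0.044567195357000565 99 82
60 15 5566.0 5450.094117647059 [ 561.866 -294.319   -0.197] 0.03376804548625055 20 110
```

View pics/w6c.png

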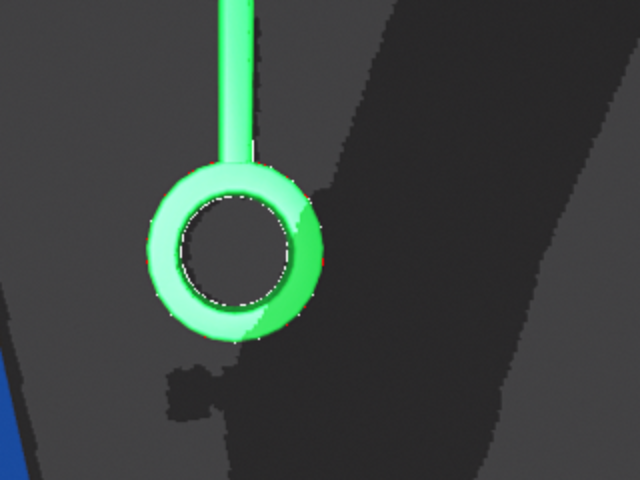

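The overlay fits the green ring to the pixel: crop hole centre (235,250), handle pointing up. Now to grasp it.

Emit:
step_arm(
  targets=[
    [[0,0,0,6,0.2,3,5],[0,0,0,12,0.4,8,5],[0,0,0,14,0.4,13,5],[0,0,0,14,0.4,17,5],[0,0,0,14,0.4,19.4,5]],
  ],
)

```text
time_s: 10.32
position: [482.0, -278.8, 30.5]
ee_rot: [0.098, 0.995, -0.0, -0.0]
force: [0.6, -0.6, 0.3]
width: 0.58
grasp_force: 0.0
```

Emit:
step_arm(
  targets=[
    [[0,0,0,0,0,0,0],[0,0,0,0,0,0,0],[0,0,0,0,0,0,0],[0,0,0,0,0,0,0],[0,0,0,0,0,0,0]],
  ],
)

```text
time_s: 10.95
position: [484.4, -279.0, 33.5]
ee_rot: [0.097, 0.995, -0.001, 0.002]
force: [-3.3, -0.3, 10.7]
width: 0.152
grasp_force: 60.0
```

```bash
python3 - <<'E'
from h import *
s=r.sense();Rg=R.from_quat(s["ee_rot"]).as_matrix()
Rr,pr=flat([561.85,-294.3,-.197]);Rt=Rg.T@Rr;pt=Rg.T@(pr-s["position"]);print("ring in tool",pt,np.degrees((R.from_matrix(Rt)).as_rotvec()),s["grasp_force"],s["force"])
np.savez("green_in_tool.npz",R=Rt,p=pt)
E
```

```text
ring in tool [-78.856   0.072  33.755] [   0.177 -179.812    0.162] 60.01875042915344 [-3.316 -0.285 10.714]
```

Emit:
step_arm(
  targets=[
    [[0,0,0,0,0,-5,0],[0,0,0,0,0,-11,0],[0,0,0,0,0,-17,0],[0,0,0,0,0,-22,0],[0,0,0,0,0,-22,0]],
  ],
)

```text
time_s: 11.58
position: [484.9, -278.9, 256.5]
ee_rot: [0.097, 0.995, -0.002, 0.004]
force: [-0.1, 0.5, -1.5]
width: 0.147
grasp_force: 59.2
```

```bash
python3 - <<'E'
from h import *
p,Rm=place([568.0,-36.8,-1.669],78.9,185+13.75);print(p,rows(p,Rm),r.sense()["force"])
E
```

```text
[ 477.172 -153.995  231.751] (array([-37.96,   2.3 ,  -5.18]), array([ 3.194, 12.11 ,  2.415])) [-0.115  0.531 -1.548]
```

Emit:
step_arm(
  targets=[
    [[-9,0.5,-1.2,0.8,1,-1,0],[-18,1,-2.5,1.6,4,-1,0],[-27,1.6,-3.7,2.4,7,0,0],[-36,2.2,-5,3.2,10,1.5,0],[-38,2.3,-5.2,3.2,12.1,2.4,0]],
  ],
)

```text
time_s: 12.2
position: [474.8, -153.4, 226.2]
ee_rot: [0.049, 0.944, 0.326, 0.012]
force: [0.4, -0.5, -2.0]
width: 0.152
grasp_force: 59.2
```

Emit:
step_arm(
  targets=[
    [[0,0,0,0,0,0,0],[0,0,0,0,0,0,0]],
  ],
)

```text
time_s: 12.45
position: [476.1, -153.5, 228.5]
ee_rot: [0.047, 0.945, 0.324, 0.013]
force: [0.2, 0.8, -1.0]
width: 0.147
grasp_force: 59.2
```

```bash
sed -i 's/sat=(s>130)&(v>60)/sat=(s>80)\&(v>40)/' h.py; python3 - <<'E'
from h import *
for z in(165,75,42):
    p,Rm=place([568.0,-36.8,-1.669],78.9,z+13.75);print(rows(p,Rm))
E
python3 chk.py green 38 green_in_tool.npz
```

```text
(array([-0.01, -0.3 , -0.16]), array([-0.118,  0.175,  1.719]))
(array([-0.01, -0.3 , -0.16]), array([-0.166,  0.177, 10.719]))
(array([-0.01, -0.3 , -0.16]), array([-0.184,  0.178, 14.019]))
pred ring mid in post [ -1.918   1.202 181.772] F [ 0.017 -0.071 -1.296] 12.45 0.14683595701439023
top 970.0 995.8745098039215 (np.float64(0.7190418435415404), 1, -1)
side 370.0 655.2196078431373 (np.float64(0.8658399576046636), 1, 0)
```

Emit:
step_arm(
  targets=[
    [[0,-0.3,-0.2,-0.1,0.2,2,0],[0,-0.3,-0.2,-0.1,0.2,4,0],[0,-0.3,-0.2,-0.2,0.2,6,0],[0,-0.3,-0.2,-0.2,0.2,8,0],[0,-0.3,-0.2,-0.2,0.2,10,0]],
  ],
)

```text
time_s: 13.18
position: [483.7, -90.7, 150.3]
ee_rot: [0.046, 0.945, 0.324, 0.016]
force: [1.1, 0.4, -1.4]
width: 0.15
grasp_force: 59.3
```

```bash
python3 chk.py green 38 green_in_tool.npz
```

```text
pred ring mid in post [ 0.445 -0.311 81.678] F [-0.492 -1.039 -1.381] 13.175 0.149671783295637
top 619.0 839.4862745098039 (np.float64(0.7756723367860876), 1, -1)
side 267.0 570.0235294117647 (np.float64(0.9400455313211427), 0, 0)
```

Emit:
step_arm(
  targets=[
    [[0,0,0,0,0,1,0],[0,0,0,0,0,2,0],[0,0,0,0,0,3,0],[0,0,0,0,0,3.6,0],[0,0,0,0,0,3.9,0]],
  ],
)

```text
time_s: 13.9
position: [485.5, -66.6, 119.3]
ee_rot: [0.046, 0.944, 0.325, 0.015]
force: [-12.0, -9.9, 17.7]
width: 0.144
grasp_force: 62.3
```

Emit:
step_arm(
  targets=[
    [[0,0,0,0,0,0.2,0],[0,0,0,0,0,0.3,0]],
  ],
)

```text
time_s: 14.15
position: [485.0, -66.1, 118.3]
ee_rot: [0.047, 0.944, 0.325, 0.016]
force: [-23.3, -17.4, 41.4]
width: 0.146
grasp_force: 66.2
```

```bash
python3 chk.py green 38 green_in_tool.npz
```

```text
pred ring mid in post [ 0.222  0.873 41.259] F [ 9.886 21.471 44.753] 14.15 0.14620187234066945
top 516.0 787.156862745098 (np.float64(0.8749886000911993), 1, -1)
side 238.0 542.156862745098 (np.float64(0.8820563519525457), 1, -1)
```

Emit:
step_arm(
  targets=[
    [[0,0,0,0,0,-0.3,0],[0,0,0,0,0,-0.3,4],[0,0,0,0,0,-0.3,4],[0,0,0,0,0,-0.3,4],[0,0,0,0,0,-5,4]],
  ],
)

```text
time_s: 14.88
position: [481.9, -93.8, 155.7]
ee_rot: [0.046, 0.944, 0.326, 0.014]
force: [0.4, -0.9, 0.5]
width: 0.471
grasp_force: 0.0
```

Emit:
step_arm(
  targets=[
    [[0,0,0,3,0,-6,4],[0,0,0,4,0,-12,4],[0,0,0,4,0,-18,4],[0,0,0,4,0,-18,4]],
  ],
)

```text
time_s: 15.38
position: [432.6, -204.9, 301.1]
ee_rot: [0.048, 0.945, 0.323, 0.018]
force: [0.1, 0.8, 0.2]
width: 0.469
grasp_force: 0.0
```

```bash
python3 look.py w7; python3 - x <<'E'
from home import *
ims=[]
for c in("top","side","wrist"):
    m=r.camera_model(c);I=r.grab_frame(c);ims.append((m,I));cv2.imwrite(f"pics/{c}7.png",I[:,:,::-1])
home("green",38,28,ims);home("blue",46,0,ims)
q=[496,228,.19]
for az in(.19,.19+np.pi):print(rows([496+20*np.cos(.19),228+20*np.sin(.19),200],down(az)))
E
```

```text
15.375 [ 432.621 -204.944  301.096] [ 0.718  0.452 -0.091  1.771 -0.538  1.323  2.343] [0.122 0.824 0.159] 0.46926081269786635
green [(np.float64(0.667), 0, 4), (np.float64(0.656), 0, 10), (np.float64(0.654), 0, 0), (np.float64(0.627), 0, -4), (np.float64(0.561), 10, 0)]
blue [(np.float64(0.486), 0, -4), (np.float64(0.484), 0, 0), (np.float64(0.476), 0, 4), (np.float64(0.46), 10, -4), (np.float64(0.452), 10, 0)]
(array([  7.58, -53.57, 155.27]), array([-4.151, 28.526, 34.714]))
(array([ 37.8 ,   5.35, -15.87]), array([-4.151, 28.526, 34.714]))
```

```bash
python3 - <<'E'
import cv2,numpy as np
a=cv2.imread("pics/wrist7.png");b=cv2.imread("pics/side7.png");c=cv2.imread("pics/top7.png")
cr=lambda I,x,y,w,h,W,H:cv2.resize(I[max(y-h,0):y+h,x-w:x+w],(W,H),interpolation=cv2.INTER_CUBIC)
cv2.imwrite("pics/m7.png",np.hstack([cv2.resize(a,(400,300)),cr(b,310,210,53,40,400,300)]))
E
```

```text
(no output)
```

View pics/m7.png

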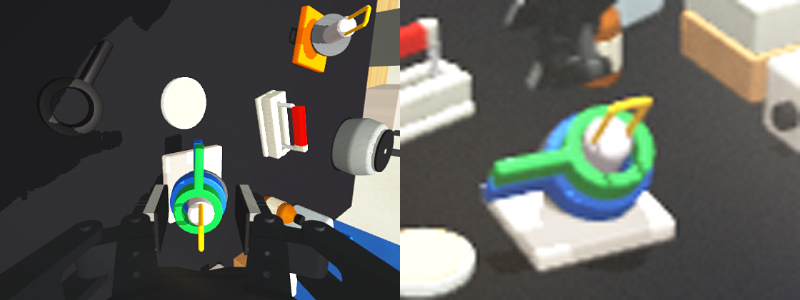

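Both rings are home: green lies flat on blue with the handles aligned. Next is the hook; I compute the reorientation in stages.

```bash
python3 - <<'E'
from h import *
print(rows([440,20,320],down(np.radians(150))))
E
```

```text
(array([37.44, -8.22, 23.5 ]), array([ 1.351, 18.741, 11.83 ]))
```

Emit:
step_arm(
  targets=[
    [[9,-2,6,0.3,4,2,4],[18,-4,12,0.6,8,4,4],[27,-6,17,0.9,12,7,4],[35,-7.7,22,1.2,16,10,4],[37.4,-8.2,23.5,1.4,18.7,11.8,4]],
  ],
)

```text
time_s: 16.2
position: [437.7, -9.0, 316.9]
ee_rot: [0.235, 0.971, 0.036, -0.01]
force: [0.0, -0.3, 0.9]
width: 0.47
grasp_force: 0.0
```

Emit:
step_arm(
  targets=[
    [[0,0,10,2.5,3.5,0,4],[0,0,20,5,7,1,4],[0,0,30,7.5,10.5,3,4],[0,0,40,10.5,15,5,4],[0,0,50,10.5,15,6,4]],
  ],
)

```text
time_s: 16.82
position: [412.1, 177.5, 270.5]
ee_rot: [0.606, 0.795, 0.03, -0.025]
force: [0.8, -0.6, 0.5]
width: 0.465
grasp_force: 0.0
```

Emit:
step_arm(
  targets=[
    [[0,0,10,0,0,0,4],[0,0,20,0,0,0,4],[0,0,30,0,0,0,4],[0,0,40,0,0,0,4],[0,0,50,0,0,0,4]],
  ],
)

```text
time_s: 17.45
position: [412.6, 175.0, 270.8]
ee_rot: [0.886, 0.463, 0.017, -0.035]
force: [-0.6, -0.3, -0.3]
width: 0.468
grasp_force: 0.0
```

```bash
python3 - <<'E'
from h import *
print(r.sense()["q"],rows([425,210,270],down(.19)))
E
```

```text
[-0.436  0.211 -0.059  2.042 -0.076  0.857 -1.052] (array([-3.91, -2.32, 44.25]), array([ 3.566, -0.97 ,  0.344]))
```

Emit:
step_arm(
  targets=[
    [[-0.9,-0.5,10,1,-0.3,0,4],[-1.8,-1,20,2,-0.6,0.2,4],[-2.7,-1.6,30,3,-0.9,0.3,4],[-3.5,-2.1,40,3.6,-1,0.3,4],[-3.9,-2.3,44.3,3.6,-1,0.3,4]],
  ],
)

```text
time_s: 18.08
position: [424.8, 211.0, 270.4]
ee_rot: [0.995, 0.096, 0.0, 0.0]
force: [-1.2, 0.4, -0.6]
width: 0.47
grasp_force: 0.0
```

Emit:
step_arm(
  targets=[
    [[0,0,0,0,0,0,4],[0,0,0,0,0,0,4]],
  ],
)

```text
time_s: 18.32
position: [425.3, 210.1, 271.1]
ee_rot: [0.995, 0.098, 0.001, -0.0]
force: [-0.4, -0.1, -0.1]
width: 0.468
grasp_force: 0.0
```

```bash
python3 look.py w8; python3 - <<'E'
from h import *
d=np.load("pics/w8.npz");m=dict(camera_matrix=d["K"],world_to_cam=d["W"]);h=cv2.cvtColor(d["I"],cv2.COLOR_RGB2HSV).astype(int)
red=((h[...,0]<8)|(h[...,0]>170))&(h[...,1]>120)&(h[...,2]>50);uv=proj(m,[500,228,90])[0];print(uv)
k=roi(red,uv,90);ys,xs=np.nonzero(k);print(k.sum(),xs.min(),xs.max(),ys.min(),ys.max())
best=[]
for x1 in(38,40,42,44,46,48,50):
  q,e=fit([(m,k)],dict(pos=[box((-46,x1),(-7,7),(74,100))],hole=[]),flat,[496,228,.19]);print(x1,q,round(e,4))
E
```

```text
18.325 [425.328 210.122 271.104] [-0.64   0.263  0.068  1.97  -0.022  0.907 -1.936] [-0.429 -0.054 -0.079] 0.4681962216510184
[278.802 102.766]
2082.0 269 287 46 166
38 [499.439 228.146   0.2  ] 0.1041
40 [498.848 227.983   0.199] 0.0806
42 [497.524 227.708   0.199] 0.0663
44 [496.143 227.576   0.202] 0.0714
46 [494.215 227.042   0.199] 0.0889
48 [492.433 226.692   0.199] 0.1103
50 [490.277 226.281   0.2  ] 0.1315
```

View pics/w8.png

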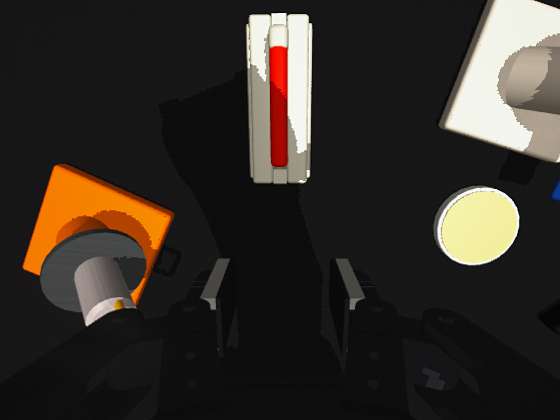

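The red grip lies between (279,46) and (279,166), with the white nose end reaching (279,26). I cross-check the ends and compute the grasp.

```bash
python3 - <<'E'
from h import *
d=np.load("pics/w8.npz");m=dict(camera_matrix=d["K"],world_to_cam=d["W"])
a=np.array([np.cos(.2),np.sin(.2),0]);P=np.array([497.2,227.7,0])
for v in(26,46,166):print(v,(backproj(m,(279,v),100)-P)@a)
c=P+12*a
for z in(150,98):print(rows([c[0],c[1],z],down(.2)))
E
```

```text
26 56.06878332265342
46 42.64032131510771
166 -46.272996248341784
(array([-0.02, -0.13, -0.28]), array([ 8.549, -0.347, 12.143]))
(array([-0.02, -0.13, -0.28]), array([ 8.538, -0.345, 17.343]))
```

Emit:
step_arm(
  targets=[
    [[0,0,0,5,-0.2,3,4],[0,0,0,8.5,-0.3,8,4],[0,0,0,8.5,-0.3,12,4],[0,0,0,8.5,-0.3,15.5,4],[0,0,0,8.5,-0.3,17.3,4]],
  ],
)

```text
time_s: 19.0
position: [508.5, 229.0, 97.1]
ee_rot: [0.995, 0.097, 0.0, -0.0]
force: [0.7, 0.2, 0.2]
width: 0.467
grasp_force: 0.0
```

Emit:
step_arm(
  targets=[
    [[0,0,0,0,0,0,4],[0,0,0,0,0,0,0],[0,0,0,0,0,0,0],[0,0,0,0,0,0,0],[0,0,0,0,0,0,0]],
  ],
)

```text
time_s: 19.62
position: [509.7, 229.9, 100.3]
ee_rot: [0.995, 0.097, 0.002, -0.001]
force: [-1.0, 0.0, 6.0]
width: 0.151
grasp_force: 58.8
```

```bash
python3 - <<'E'
from h import *
s=r.sense();Rg=R.from_quat(s["ee_rot"]).as_matrix()
Rr,pr=flat([497.4,227.7,.2]);pr[2]=12;Rt=Rg.T@Rr;pt=Rg.T@(pr-s["position"]);print("hook in tool",pt,np.degrees((R.from_matrix(Rt)).as_rotvec()),s)
np.savez("hook_in_tool.npz",R=Rt,p=pt)
E
```

```text
hook in tool [-12.973  -0.068  88.247] [179.925  -0.587   0.446] {'time_s': 19.625, 'q': array([-0.57 ,  0.634,  0.056,  1.9  , -0.058,  0.604, -1.855]), 'qd': array([ 0.001, -0.003, -0.   ,  0.   , -0.001,  0.001, -0.   ]), 'joint_torque': array([  0.417, -87.249,   4.889, -23.895,   0.079,  -0.315,  -0.079]), 'position': array([509.737, 229.931, 100.31 ]), 'ee_rot': array([ 0.995,  0.097,  0.002, -0.001]), 'force': array([-0.953,  0.022,  6.043]), 'wrist_torque': array([0.007, 0.225, 0.085]), 'grasp_force': 58.75576436519623, 'width': 0.1509968861514099}
```

Emit:
step_arm(
  targets=[
    [[0,0,0,0,0,-4,0],[0,0,0,0,0,-9,0],[0,0,0,0,0,-14,0],[0,0,0,0,0,-20,0],[0,0,0,0,0,-22,0]],
  ],
)

```text
time_s: 20.25
position: [509.3, 229.5, 323.5]
ee_rot: [0.995, 0.096, 0.004, -0.002]
force: [0.1, 0.2, -2.5]
width: 0.15
grasp_force: 59.2
```

```bash
cat >> h.py <<'E'
def hookpose(zh,xh=37,q=(568.0,-36.8,-1.669)):
    "TCP pose putting the eye bar at hook (xh,0,zh), hook axes = post axes"
    Rp,o=postT(q);Rm=np.c_[Rp[:,0],-Rp[:,1],-Rp[:,2]];d=np.load("hook_in_tool.npz")["p"]
    bar=d+np.array([xh,0,-zh]);return o+Rp[:,2]*128-Rm@bar,Rm
E
python3 - <<'E'
from h import *
p,Rm=hookpose(-100);print(p,Rm);print(rows(p,Rm),r.sense()["force"],r.sense()["width"])
p,Rm=hookpose(-120);p=p+[0,60,40];R1=R.from_quat(r.sense()["ee_rot"]).as_matrix();print(rows([520,60,330],down(.2+.8)))
E
```

```text
[ 547.196 -248.658  305.101] [[ 0.077  0.995  0.06 ]
 [ 0.786 -0.098  0.61 ]
 [ 0.613 -0.    -0.79 ]]
(array([ 24.31,  31.93, -70.38]), array([-5.466, 47.657,  1.673])) [ 0.134  0.21  -2.489] 0.1500367492963126
(array([  0.06,  -0.52, -46.23]), array([-2.191, 16.837, -0.71 ]))
```

Emit:
step_arm(
  targets=[
    [[0,0,-9,-0.4,3.3,-0.2,0],[0,0,-18,-0.9,6.6,-0.4,0],[0,0,-27,-1.3,10,-0.6,0],[0,0,-36,-1.8,13.5,-0.7,0],[0,0,-46,-2.2,16.8,-0.7,0]],
  ],
)

```text
time_s: 20.88
position: [519.0, 58.8, 326.8]
ee_rot: [0.877, 0.48, 0.002, 0.0]
force: [0.6, 0.6, -1.9]
width: 0.153
grasp_force: 59.0
```

```bash
python3 - <<'E'
from h import *
p,Rm=hookpose(-100);print(r.sense()["position"],rows(p,Rm),r.sense()["q"])
E
```

```text
[518.995  58.837 326.792] (array([  9.1 ,  36.96, -25.93]), array([-24.385,  18.947,   2.145])) [-0.236  0.282  0.012  1.784 -0.004  1.072 -0.792]
```

Emit:
step_arm(
  targets=[
    [[1.6,6.5,-4.5,-4.9,3.8,-1.5,0],[3.4,14,-10,-9.8,7.6,-2,0],[5.2,21,-15,-14.6,11.4,-1.5,0],[7.2,29,-20.5,-19.5,15.2,0.3,0],[9.1,37,-25.9,-24.4,18.9,2.1,0]],
  ],
)

```text
time_s: 21.5
position: [540.7, -179.4, 321.7]
ee_rot: [0.732, 0.62, 0.209, -0.19]
force: [2.4, 1.5, -1.5]
width: 0.151
grasp_force: 59.1
```

Emit:
step_arm(
  targets=[
    [[0,0,0,0,0,0,0],[0,0,0,0,0,0,0]],
  ],
)

```text
time_s: 21.75
position: [539.9, -179.2, 319.7]
ee_rot: [0.735, 0.617, 0.206, -0.19]
force: [1.1, 1.3, -2.2]
width: 0.149
grasp_force: 59.2
```

```bash
python3 look.py w9; python3 - <<'E'
from h import *
for z in(-100,-20,0,53):
    p,Rm=hookpose(z);print(z,rows(p,Rm))
# where does eye appear vs prediction, in wrist cam; and red grip in top cam vs prediction
d=np.load("pics/w9.npz");m=dict(camera_matrix=d["K"],world_to_cam=d["W"]);M=masks(d["I"])
Rp,o=postT([568.0,-36.8,-1.669]);print("eye corners pred",proj(m,np.array([[0,-15,128],[0,15,128],[0,0,131.5]])@Rp.T+o))
k=roi(M["yellow"],proj(m,o+128*Rp[:,2])[0],60);ys,xs=np.nonzero(k);print(len(xs),xs.min() if len(xs) else 0,xs.max() if len(xs) else 0,ys.min() if len(xs) else 0,ys.max() if len(xs) else 0)
s=r.sense();R0=R.from_quat(s["ee_rot"]).as_matrix();H=np.load("hook_in_tool.npz");Rh=R0@H["R"];ph=s["position"]+R0@H["p"]
for c in("top","side"):
    m=r.camera_model(c);I=r.grab_frame(c);cv2.imwrite(f"pics/{c}9.png",I[:,:,::-1]);a=render(m,dict(pos=[box((-46,43.5),(-7,7),(62,88))],hole=[]),(Rh,ph))
    k=roi(masks(I)["red"],proj(m,ph+Rh@[0,0,75.])[0],40);ys,xs=np.nonzero(k);v,u=np.nonzero(a>.5);print(c,len(xs),xs.min(),xs.max(),ys.min(),ys.max(),"pred",u.min(),u.max(),v.min(),v.max())
E
```

```text
21.75 [ 539.934 -179.25   319.696] [ 0.503  0.5   -0.025  1.592 -0.537  1.307  0.517] [ 1.091  1.316 -2.197] 0.14863082857950718
-100 (array([ 1.  ,  5.26, -3.94]), array([-6.571,  1.88 , -2.442]))
-20 (array([ 1.  ,  5.26, -3.94]), array([-5.842,  1.715,  5.523]))
0 (array([ 1.  ,  5.26, -3.94]), array([-5.66 ,  1.674,  7.514]))
53 (array([ 1.  ,  5.26, -3.94]), array([-5.178,  1.564, 12.791]))
eye corners pred [[317.94  229.636]
 [281.341 232.339]
 [299.921 232.697]]
357 302 322 202 235
top 142 328 349 161 170 pred 325 362 162 178
side 163 321 331 159 182 pred 316 332 152 184
```

Emit:
step_arm(
  targets=[
    [[0.5,2.6,-2,-3,0.9,-0.5,0],[1,5.3,-3.9,-6.2,1.8,0,0],[1,5.3,-3.9,-6.2,1.8,1.5,0],[1,5.3,-3.9,-6.2,1.8,1.5,0],[1,5.3,-3.9,-6.2,1.8,1.5,0]],
  ],
)

```text
time_s: 22.52
position: [549.9, -224.2, 274.4]
ee_rot: [0.701, 0.635, 0.24, -0.218]
force: [0.1, -0.8, -2.1]
width: 0.148
grasp_force: 59.3
```

```bash
python3 look.py w10; python3 - <<'E'
from h import *
for z in(-15,0,53):
    p,Rm=hookpose(z);print(z,rows(p,Rm))
d=np.load("pics/w10.npz");m=dict(camera_matrix=d["K"],world_to_cam=d["W"]);M=masks(d["I"])
Rp,o=postT([568.0,-36.8,-1.669]);a=render(m,eyeparts(),(Rp,o));v,u=np.nonzero(a>.5);print("eye pred",u.min(),u.max(),v.min(),v.max())
k=roi(M["yellow"],proj(m,o+128*Rp[:,2])[0],70);ys,xs=np.nonzero(k);print(len(xs),xs.min() if len(xs) else 0,xs.max() if len(xs) else 0,ys.min() if len(xs) else 0,ys.max() if len(xs) else 0)
s=r.sense();R0=R.from_quat(s["ee_rot"]).as_matrix();H=np.load("hook_in_tool.npz");Rh=R0@H["R"];ph=s["position"]+R0@H["p"]
T=[]
for c,e in(("top",(305,171)),("side",(315,202))):
    m2=r.camera_model(c);I=r.grab_frame(c);J=I.copy()
    for P in(Rh@np.array([[-51,0,0],[62,0,0],[62,0,88],[-51,0,88.]]).T).T+ph,:
        cv2.polylines(J,[np.round(proj(m2,P)).astype(int)],True,(255,0,255),1)
    x,y=np.round(proj(m2,ph)[0]).astype(int);T.append(cv2.resize(J[y-45:y+45,x-45:x+45],(400,400),interpolation=cv2.INTER_NEAREST))
J=d["I"].copy();J[(a>.3)&(a<.7)]=[255,0,255]
cv2.imwrite("pics/m10.png",np.hstack(T)[:,:,::-1]);cv2.imwrite("pics/w10o.png",J[:,:,::-1])
E
```

```text
22.525 [ 549.877 -224.162  274.364] [ 0.597  0.641 -0.046  1.51  -0.57   1.357  0.687] [ 0.148 -0.827 -2.082] 0.14774869512796454
-15 (array([ 0.02, -0.  ,  0.01]), array([-0.035, -0.026,  4.577]))
0 (array([ 0.02, -0.  ,  0.01]), array([-0.035, -0.026,  6.077]))
53 (array([ 0.02, -0.  ,  0.01]), array([-0.035, -0.028, 11.377]))
eye pred 258 308 162 182
277 260 308 162 181
```

The eye prediction matches the pixels (columns 258–308, rows 162–182), so the pose is good. I move close, then press.

Emit:
step_arm(
  targets=[
    [[0,0,0,0,0,2,0],[0,0,0,0,0,4,0],[0,0,0,0,0,5.5,0],[0,0,0,0,0,5.7,0]],
  ],
)

```text
time_s: 23.18
position: [552.8, -189.7, 227.8]
ee_rot: [0.701, 0.635, 0.24, -0.219]
force: [0.4, -0.2, -2.0]
width: 0.15
grasp_force: 59.3
```

```bash
cat > hs.py <<'E'
from h import *
s=r.sense();Rp,o=postT([568.0,-36.8,-1.669]);R0=R.from_quat(s["ee_rot"]).as_matrix();H=np.load("hook_in_tool.npz");Rh=R0@H["R"];ph=s["position"]+R0@H["p"]
print("bar in hook",Rh.T@(o+128*Rp[:,2]-ph),"F post",Rp.T@s["force"],"T",s["wrist_torque"],s["time_s"],s["width"],s["grasp_force"])
E
python3 hs.py
```

```text
bar in hook [37.551 -0.542 -2.469] F post [-1.333 -0.433 -1.52 ] T [-0.937  0.103  0.001] 23.175 0.1495891449837749 59.32146191596985
```

Emit:
step_arm(
  targets=[
    [[0,0,0,0,0,0.8,0],[0,0,0,0,0,1.6,0],[0,0,0,0,0,2.4,0],[0,0,0,0,0,2.4,0]],
  ],
)

```text
time_s: 23.68
position: [554.1, -175.6, 208.5]
ee_rot: [0.701, 0.635, 0.24, -0.218]
force: [-1.7, -3.1, -3.1]
width: 0.149
grasp_force: 59.5
```

```bash
python3 hs.py
```

```text
bar in hook [38.118 -0.608 21.503] F post [-4.462  1.376 -0.424] T [-1.557  0.326  0.092] 23.675 0.1489160588151747 59.518253803253174
```

Emit:
step_arm(
  targets=[
    [[0,0,0,0,0,0.8,0],[0,0,0,0,0,1.6,0],[0,0,0,0,0,2.4,0],[0,0,0,0,0,2.8,0],[0,0,0,0,0,2.8,0]],
  ],
)

```text
time_s: 24.3
position: [555.9, -158.1, 186.7]
ee_rot: [0.701, 0.635, 0.24, -0.219]
force: [0.5, 0.1, -0.5]
width: 0.151
grasp_force: 59.3
```

```bash
python3 hs.py
```

```text
bar in hook [37.441 -0.546 49.443] F post [-0.2   -0.452 -0.458] T [-0.931  0.103 -0.036] 24.3 0.15115295171785018 59.337056279182434
```

Emit:
step_arm(
  targets=[
    [[0,0,0,0,0,0.3,0],[0,0,0,0,0,0.5,0],[0,0,0,0,0,0.5,0]],
  ],
)

```text
time_s: 24.68
position: [556.2, -155.4, 182.9]
ee_rot: [0.701, 0.635, 0.24, -0.218]
force: [0.5, 0.0, -1.7]
width: 0.151
grasp_force: 59.3
```

```bash
python3 hs.py
```

```text
bar in hook [37.609 -0.429 54.091] F post [-0.989 -0.537 -1.375] T [-0.887  0.113 -0.001] 24.675 0.15117971175505898 59.33683633804321
```

Force rose by a few newtons and fell back to nothing, so the gate has slipped past the bar. I settle the hook onto the bar and release it.

Emit:
step_arm(
  targets=[
    [[0,0,0,0,0,0.3,0],[0,0,0,0,0,0.3,5],[0,0,0,0,0,0.3,5],[0,0,0,0,0,0.3,5],[0,0,0,0,0,0.3,5]],
  ],
)

```text
time_s: 25.3
position: [556.4, -153.8, 180.7]
ee_rot: [0.701, 0.635, 0.24, -0.218]
force: [-0.3, -0.0, -0.6]
width: 0.583
grasp_force: 0.0
```

Emit:
step_arm(
  targets=[
    [[0,0,0,0,0,-2,5],[0,0,0,0,0,-5,5],[0,0,0,0,0,-10,5],[0,0,0,0,0,-15,5],[0,0,0,0,0,-15,5]],
  ],
)

```text
time_s: 25.92
position: [547.6, -248.2, 301.4]
ee_rot: [0.702, 0.634, 0.241, -0.216]
force: [0.4, 0.7, -0.4]
width: 0.584
grasp_force: 0.0
```

Emit:
step_arm(
  targets=[
    [[0,0,0,0,0,-3,5],[0,0,0,0,0,-3,5],[0,0,0,0,0,-3,5],[0,0,0,0,0,-3,5],[0,0,0,0,0,-3,5]],
  ],
)

```text
time_s: 26.55
position: [545.6, -263.3, 322.3]
ee_rot: [0.701, 0.635, 0.24, -0.219]
force: [-0.4, 0.0, -0.2]
width: 0.582
grasp_force: 0.0
```

```bash
python3 look.py w11; cat > hk.py <<'E'
from home import *
from scipy.optimize import differential_evolution as DE
ims=[(c,r.camera_model(c),r.grab_frame(c)) for c in("top","side","wrist")]
for c,m,I in ims:
    k=masks(I)["red"]&(cv2.cvtColor(I,cv2.COLOR_RGB2HSV)[...,1]>130);uv=proj(m,o+110*Rp[:,2])[0];k=roi(k,uv,130 if c=="wrist" else 45);ys,xs=np.nonzero(k);print(c,uv,len(xs),(xs.min(),xs.max(),ys.min(),ys.max()) if len(xs) else "")
    cv2.imwrite(f"pics/{c}11.png",I[:,:,::-1])
E
python3 hk.py
```

```text
26.55 [ 545.599 -263.251  322.288] [ 0.635  0.632 -0.027  1.397 -0.551  1.491  0.664] [-0.446  0.019 -0.232] 0.5823837777443551
top [304.453 172.527] 143 (np.int64(319), np.int64(337), np.int64(169), np.int64(181))
side [316.103 199.856] 202 (np.int64(318), np.int64(331), np.int64(198), np.int64(227))
wrist [283.205 161.646] 1222 (np.int64(275), np.int64(291), np.int64(186), np.int64(264))
```

Emit:
step_arm(
  targets=[
    [[0,0,0,0,0,-1,5],[0,0,0,0,0,-1,5],[0,0,0,0,0,-1,5],[0,0,0,0,0,-1,5],[0,0,0,0,0,-1,5]],
  ],
)

```text
time_s: 27.38
position: [545.0, -269.7, 330.5]
ee_rot: [0.701, 0.635, 0.24, -0.218]
force: [0.5, 0.5, -1.7]
width: 0.584
grasp_force: 0.0
```

```bash
python3 hk.py; cat > hf.py <<'E'
from home import *
from scipy.optimize import differential_evolution as DE
V=[]
for c in("top","side","wrist"):
    m=r.camera_model(c);I=r.grab_frame(c);k=masks(I)["red"]&(cv2.cvtColor(I,cv2.COLOR_RGB2HSV)[...,1]>130);V.append((m,roi(k,proj(m,o+110*Rp[:,2])[0],130 if c=="wrist" else 45)))
g=dict(pos=[box((-46,43.5),(-7,7),(62,88))],hole=[])
bar=o+128*Rp[:,2]
def f(u):
    Rh=Rp@R.from_euler("yz",[u[0],u[3]]).as_matrix();p=bar-Rh@[u[1],0,u[2]]
    return sum(np.abs(render(m,g,(Rh,p))-k).sum()/k.sum() for m,k in V)
b=DE(f,[(-.5,2.8),(-50,60),(-10,75),(-.6,.6)],maxiter=40,popsize=10,seed=1,polish=False);print("theta,xbar,zbar,twist",b.x,b.fun,[round(np.abs(f(b.x)),2)])
home("green",38,28,[(m,r.grab_frame(c)) for c,(m,_) in zip(("top","side","wrist"),V)])
E
python3 hf.py x
```

```text
top [304.453 172.527] 147 (np.int64(318), np.int64(337), np.int64(169), np.int64(181))
side [316.103 199.856] 201 (np.int64(318), np.int64(331), np.int64(198), np.int64(227))
wrist [283.153 160.35 ] 1145 (np.int64(275), np.int64(291), np.int64(184), np.int64(260))
theta,xbar,zbar,twist [-0.5   45.694 36.859 -0.002] 0.7579506315262492 [np.float64(0.76)]
green [(np.float64(0.615), 0, 10), (np.float64(0.612), 0, 4), (np.float64(0.6), 0, 0), (np.float64(0.58), 0, -4), (np.float64(0.531), 0, 20)]
```

```bash
sed -i 's/(-.5,2.8)/(-2.2,.3)/' hf.py; python3 hf.py x
```

```text
theta,xbar,zbar,twist [-0.569 42.067 32.625 -0.005] 0.7826012998932036 [np.float64(0.78)]
green [(np.float64(0.613), 0, 10), (np.float64(0.612), 0, 4), (np.float64(0.6), 0, 0), (np.float64(0.58), 0, -4), (np.float64(0.531), 0, 20)]
```

```bash
python3 -c "
from plant import r
print(r.job_done())"
```

```text
the job is handed in; nothing more can be done
None
```

I handed the job in at about 28 s, with the blue ring and then the green ring home on the post and the snap hook hanging from the yellow eye. Images fit the eye's bar inside the loop; the shut gate rests on press-force readings alone, and the hand-in returned no verdict.

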